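# Click the filter slider of a find-screening lamp to its third stop

### The job

A bone fragment lies on the lamp's window, ready to be screened. The filter slider was left part-way and has no scale, so push its orange tab all the way out, away from the round stage, to the end of its travel (shutter closed), and from there push it towards the stage through three clicks, leaving it resting in the third stop (blue filter) and never letting it run on to the fourth, bare ultraviolet one. Only push the tab with the fingertips, never pinch it, and leave the bone fragment, the vials and the tweezers where they are.

Things in the scene. Friction and masses are not known exactly. Their poses are not given: they have to be found in the camera images.
- lamp_base: Screening lamp, fixed: low pale grey box, 170 (its x) by 310 (its y) mm, black deck 55 mm above the table. Origin: centre of its underside. x from its front (robot side) to its back, y along the slider towards the stage, z up. On x = 0 a scalloped steel filter strip runs along y between 6 mm high rails (x = -17 to 28 mm over both). Plunger housing, 11 mm high on the deck: x 27 to 55, y -9 to 9 mm.
- stage_window (a point): Centre of the frosted window on top of the round black stage, 79 mm above the table, at lamp_base x = 0, y = +55 mm. The stage is a drum 80 mm across that bridges the filter strip; its edge nearest the tab is at lamp_base y = +15 mm.
- lever_tab (a point): Centre of the upright tab on the strip, 22 mm above the deck, at lamp_base x = 0, y = -110 mm + slider travel. Orange plate with a round top, 36 mm wide along lamp_base x, 8 mm thick, with a black 4 mm rubber pad on each face (16 mm over both, along lamp_base y). It stands 10 to 38 mm above the deck; fingertips 12 mm or more above the deck clear the strip, rails and plunger.
- filter_lever (a joint): Slider travel, m: 0 fully out (shutter; end at -0.001), growing as the tab goes towards the stage. A spring ball makes stops at 0, 0.020 (first click, clear), 0.040 (green), 0.060 (third, blue), 0.080 (violet). About 5 N starts it out of a stop; resistance dies away to the crest half-way (0.010, 0.030 ...); just past it the slider snaps on into the next stop. Starts in or near stop one or two.
- tab_outer_pad: The black rubber pad on the tab's face that looks away from the stage (lamp_base -y); pushed on to drive the slider towards the stage. Origin on the deck level, under the tab's centre.
- tab_inner_pad: The black rubber pad on the tab's face that looks at the stage (lamp_base +y); pushed on to drive the slider out to its end. Origin on the deck level, under the tab's centre.
- bone_bit: Earthy tan bone fragment, 24 x 30 x 18 mm, lying loose on the stage's frosted window, 79 mm above the table. Origin: centre of its underside.
- black_cap_vial: Loose small sample vial with a black cap, 23 mm across, 54 mm tall, standing on the table in front of the lamp. Origin: centre of its underside.
- white_cap_vial: Loose small sample vial with a white cap, 23 mm across, 54 mm tall, standing on the table in front of the lamp. Origin: centre of its underside.
- tweezers: Loose steel tweezers, 14 x 151 x 8 mm, lying on the table in front of the lamp. Origin: centre of the underside, long axis y.
Not all that is in view belongs to the job. What is shaped like the black_cap_vial but green is not meant.

How it is judged:
By the outcome, as a careful person would: the job done as asked, in the order asked, and still so for the second after the job is handed in, with the robot touching nothing.
It also fails if it takes over 54 s, if anything falls off the work surface, if the arm or the gripper's body presses on something with over 40 N, if the wrist force passes 120 N, or if a joint passes its speed limit or range.

### The arm

A 6-joint arm with a two-finger parallel gripper is mounted at the origin on the work surface; the furniture and walls round the work are solid. World frame = base frame: x ahead of the robot, y to its left, z up, the work surface at z = 0. Lengths are in m, angles in degrees, forces in N, time in s.
With the tool pointing down it reaches from about 0.4 to 0.825 m from the base axis. Payload 7 kg.
Tool frame: the origin (TCP) lies midway between the tips of the shut fingers; the grasp point (between the pads) lies 19 mm behind it; z points along the fingers, y is the direction in which the jaws open and shut (so a half turn about z gives the same grasp; the last joint's range is limited). The gripper opens to 88 mm and grips with 3 to 60 N. Pads are 19 mm wide; open, the fingers measure 130 mm over their backs; the gripper's body (78 mm by 193 mm) begins 47 mm behind the grasp point.
Start: joints at [-58.551, 20.546, 0.682, 0, -70.136, -16.507], TCP at [0.174, -0.652, 0.227] pointing down, gripper open.
Joint ranges: [-176.03, 176.03], [-82.01, 121.73], [-58.28, 71.71], [-173.87, 95.51], [-174.79, -0.11], [-173.66, 173.66]. Speed limits (degrees/s): [136.94, 136.94, 172.46, 180, 180, 180].

### API

Orientations are given as [roll, pitch, yaw] about the fixed x, y, z axes, in that order (R = Rz(yaw) Ry(pitch) Rx(roll)).
In Python, from plant import sensors, cams, job gives the robot as it stands.
- The arm moves only by the tool move_arm, never from a script. Its argument "commands" is a list of rows, each a list of 7 numbers: the finger opening in cm, from 0 to 8.76, then the shift along the tool's x, y, z in cm, then the turn, a rotation vector about the tool's x, y, z in rad. In form: [[hand, x, y, z, wx, wy, wz], ...]. A call has exactly 8 rows; each row is the pose to reach, as a shift and turn from the pose commanded when the call began, along the tool's axes at that moment; what a row does not reach only later rows make up. A row lasts 1/8 s, in which the tool goes at most 62.5 mm and 10.7 degrees, less where a joint would pass 70% of its speed; a pose out of reach is approached as far as the arm can. A call with a gripper value outside its range is refused whole. The fingers move at their own pace and stop on an object; the grip force is fixed at half the most. Time passes only in rows, so rows that repeat a pose let the fingers close, or fill a call up. It gives the time, the measured TCP pose, the force and the opening at its end, in the units of the state.
- sensors.get_obs(): the state, without advancing time (a new reading comes with each control period).
- cams.snapshot(name): name is "scene" or "top" or "wrist"; returns a dict with "frame" (384x512x3 uint8, red, green, blue), "camera_matrix" (3x3 intrinsics, pixels), "R" (3x3) and "t" (3): a world point X has camera coordinates R X + t. Camera axes: x right, y down, z forward; pixel columns grow to the right and rows downward; lengths in m; the calibration is good to about 2 mm. A picture is of the moment at which its call begins. There is no depth.
- job.close_job(): hands the job in, once; it reports no verdict.
The state is a dict: "clock": time; "joint_pos": joint angles; "qvel": joint speeds; "tau": joint torques, N m; "tool_pos": TCP position; "orientation": TCP orientation; "force": force on the tool from outside, world axes, zero at the start; "moment": the same for the moment, N m; "opening": finger opening in m.
Only numpy, scipy, OpenCV 4.12 (cv2) and the standard library are available. Lean on these libraries where they do the work, as an engineer would, in place of code of your own. Each camera call takes 0.05 s, during which the arm holds its last target.

## Working session

There is one attempt and no reset: what is moved stays moved. The work goes in short steps, Python scripts to look and compute and a tool call to move; the robot and the scene stay as the last step left them, time stands still between calls to the robot, and variables do not carry over. Pictures are saved under pics/ and viewed, and the job is handed in when it is done.

Besides the shell and the picture viewer there is one more tool, called after "Emit:" as name([rows], argument=value, ...), one row to a line, values as JSON. move_arm: Moves the arm, as the interface text tells. Its arguments: {"type":"object","properties":{"commands":{"type":"array"}},"required":["commands"]}

```bash
mkdir -p pics; cat > h.py <<'E'
import numpy as np, cv2
from plant import sensors, cams, job
def snap(n,tag):
    s=cams.snapshot(n); np.savez(f'{tag}.npz',**{k:np.array(v) for k,v in s.items()})
    cv2.imwrite(f'pics/{tag}.png',s['frame'][:,:,::-1]); return s
def ray(s,u,v,z):
    K=np.array(s['camera_matrix']);R=np.array(s['R']);t=np.array(s['t'])
    d=R.T@np.linalg.inv(K)@np.array([u,v,1.]); c=-R.T@t
    return c+d*(z-c[2])/d[2]
def proj(s,X):
    p=np.array(s['camera_matrix'])@(np.array(s['R'])@np.array(X)+np.array(s['t'])); return p[:2]/p[2]
E
python3 - <<'E'
from h import *
o=sensors.get_obs(); print(o)
for n in ['scene','top','wrist']:
    s=snap(n,n+'0'); print(n,-np.array(s['R']).T@s['t'])
E
```

```text
{'clock': 0.0, 'joint_pos': array([-5.85501334e+01,  2.05916175e+01,  6.32505681e-01, -2.09089756e-02,
       -7.01354836e+01, -1.65064484e+01]), 'qvel': array([ 0.02096982,  0.08789212,  0.10900215, -0.01495194,  0.02606534,
        0.01508428]), 'tau': array([-9.02587344e-04, -5.82722139e+01,  2.93054849e+01,  6.99767634e+00,
        6.89112276e-03, -1.49005054e-04]), 'tool_pos': array([ 0.17389977, -0.65169546,  0.22560852]), 'orientation': array([ 1.79903718e+02, -8.03393615e-03, -1.65063696e+02]), 'force': array([ 0.44838499, -0.90665314,  1.01227582]), 'moment': array([-0.00404321,  0.0185291 ,  0.01777057]), 'opening': 0.08768495057574799}
scene [-0.01875351 -0.49364245  0.63211082]
top [ 0.31192344 -0.07686984  0.92074972]
wrist [ 0.09800296 -0.67280458  0.38243417]
```

View pics/scene0.png

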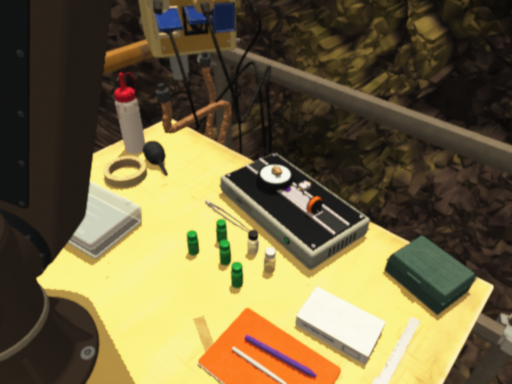

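View pics/top0.png

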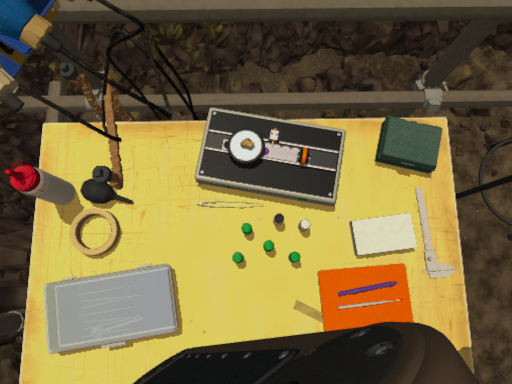

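View pics/wrist0.png

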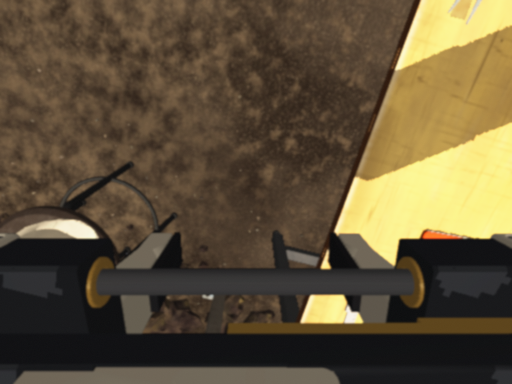

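Top view: the lamp is at about (271,156), the stage at (246,146), the orange tab at (305,156). I'll measure the lamp outline and the tab.

```bash
python3 - <<'E'
from h import *
s=np.load('top0.npz'); f=s['frame']
c=cv2.resize(f[95:215,185:355],None,fx=4.5,fy=4.5,interpolation=cv2.INTER_CUBIC); cv2.imwrite('pics/topc.png',c[:,:,::-1])
s2=np.load('scene0.npz'); c=cv2.resize(s2['frame'][145:275,210:380],None,fx=4.5,fy=4.5,interpolation=cv2.INTER_CUBIC); cv2.imwrite('pics/scenec.png',c[:,:,::-1])
for q,box in ((s,(130,180,285,330)),(s2,(185,225,295,335))):
    h=cv2.cvtColor(q['frame'],cv2.COLOR_RGB2HSV); m=((h[...,0]<14)&(h[...,1]>170)&(h[...,2]>110)).astype(np.uint8)
    k=np.zeros_like(m);k[box[0]:box[1],box[2]:box[3]]=1;m*=k
    v,u=np.nonzero(m); print(len(u),u.mean(),v.mean(),u.min(),u.max(),v.min(),v.max(),ray(q,u.mean(),v.mean(),.08))
# black deck
h=cv2.cvtColor(f,cv2.COLOR_RGB2HSV); m=(h[...,2]<70).astype(np.uint8);k=np.zeros_like(m);k[105:205,193:350]=1;m*=k
m=cv2.morphologyEx(m,cv2.MORPH_OPEN,np.ones((3,3)))
cs,_=cv2.findContours(m,cv2.RETR_EXTERNAL,cv2.CHAIN_APPROX_NONE)
P=np.vstack([c for c in cs if cv2.contourArea(c)>100]); W=np.array([ray(s,*p[0],.055)[:2] for p in P],np.float32)
r=cv2.minAreaRect(W*1000); print(r)
E
```

```text
44 303.65909090909093 156.4090909090909 301 307 148 164 [ 0.54453372 -0.17249952  0.08      ]
76 312.4736842105263 202.0921052631579 307 320 196 211 [ 0.54514145 -0.16737734  0.08      ]
((568.142578125, -105.18211364746094), (346.6560363769531, 205.247802734375), 89.0929183959961)
```

View pics/topc.png

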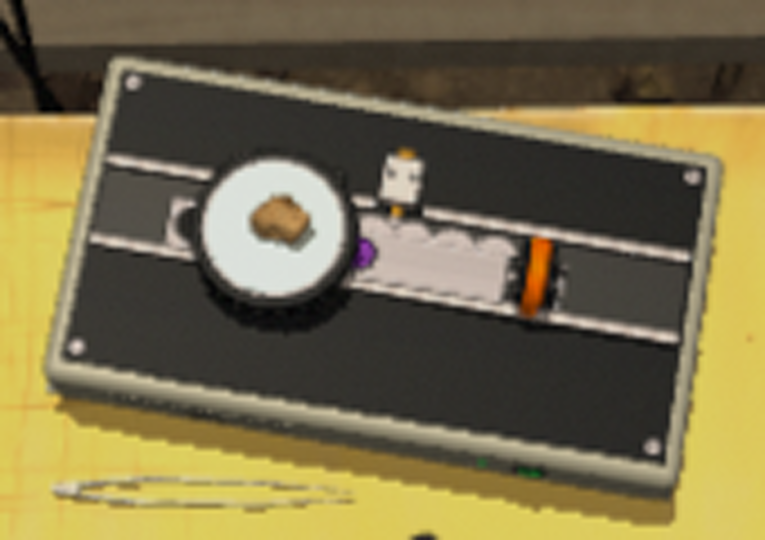

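View pics/scenec.png

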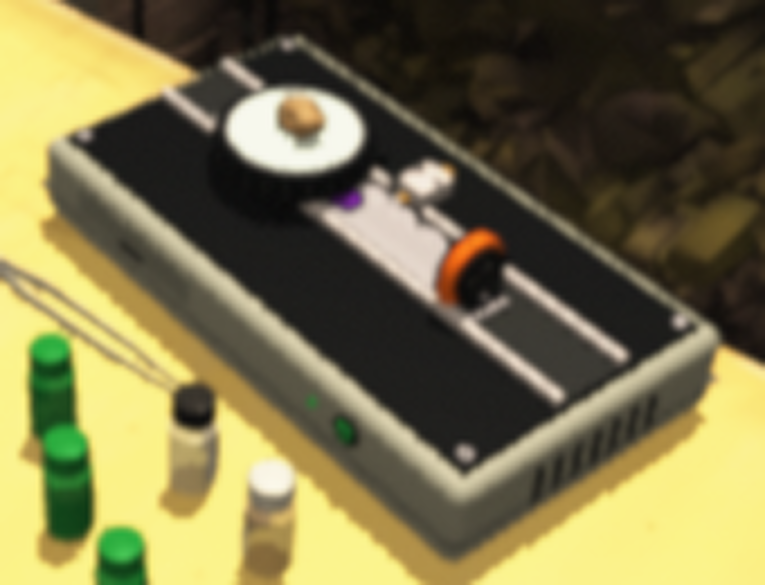

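Crops: the orange tab with black pads is at top px (304,156), scene px (312,202). Lookalikes are the orange notebook at (365,298) and the purple dot at (265,151), the violet filter. The orange plate on the strip is the one I want. The lamp's corner screws give its frame.

```bash
cat > lamp.py <<'E'
from h import *
def lampfit(verbose=True):
    A={'top0':[(133,82),(693,177),(653,446),(77,346)],'scene0':[(292,44),(681,320),(465,453),(84,134)]}
    off={'top0':(185,95),'scene0':(210,145)}; L={}
    for n,pts in A.items():
        s=np.load(n+'.npz'); W=[ray(s,(u+.5)/4.5-.5+off[n][0],(v+.5)/4.5-.5+off[n][1],.055)[:2] for u,v in pts]; W=np.array(W)
        # order: back-left(+y), back-right(-y), front-right, front-left
        c=W.mean(0); ey=(W[0]-W[1]+W[3]-W[2]); L1=np.linalg.norm(ey)/2; ey/=np.linalg.norm(ey); ex=np.array([ey[1],-ey[0]])
        yaw=np.degrees(np.arctan2(ex[1],ex[0]))
        if verbose: print(n,'c',c,'yaw',yaw,'len',L1,'wid',(W[0]-W[3]+W[1]-W[2])@ex/2)
        L[n]=(c,ex,ey,yaw)
    return L
if __name__=='__main__':
    L=lampfit()
    for n,uv,z in (('top0',(303.66,156.4),.085),('scene0',(312.5,202.1),.08)):
        s=np.load(n+'.npz')
        for nn in L:
            c,ex,ey,_=L[nn]; p=ray(s,*uv,z)[:2]; print(n,nn,'tab lamp xy',(p-c)@ex,(p-c)@ey,'travel',(p-c)@ey+.11)
    # stage centre
    s=np.load('top0.npz'); p=ray(s,185+275/4.5,95+228/4.5,.079)[:2]; c,ex,ey,_=L['top0'];print('stage',p,(p-c)@ex,(p-c)@ey)
    s=np.load('scene0.npz'); p=ray(s,210+295/4.5,145+131/4.5,.079)[:2]; c,ex,ey,_=L['scene0'];print('stage',p,(p-c)@ex,(p-c)@ey)
    s=np.load('scene0.npz');t=np.load('top0.npz')
    P=lambda s:s['camera_matrix']@np.c_[s['R'],s['t']]
    X=cv2.triangulatePoints(P(t),P(s),np.array([303.66,156.4]),np.array([312.5,202.1]));print((X[:3]/X[3]).T)
E
python3 lamp.py
```

```text
top0 c [ 0.56128822 -0.1042481 ] yaw -10.970571869324546 len 0.2780411046670246 wid 0.13540702596206972
scene0 c [ 0.56172623 -0.10229702] yaw -11.020489778208 len 0.2777519396007597 wid 0.13704536143765095
top0 top0 tab lamp xy -0.004906264508810418 -0.06989632956022575 travel 0.04010367043977425
top0 scene0 tab lamp xy -0.004902332261478289 -0.0718994107423377 travel 0.0381005892576623
scene0 top0 tab lamp xy -0.003812139852147984 -0.06509853362753344 travel 0.04490146637246656
scene0 scene0 tab lamp xy -0.003812388012233754 -0.06710066339437132 travel 0.04289933660562868
stage [ 0.57020489 -0.05159384] -0.0012666421781006396 0.053388900153828224
stage [ 0.56927647 -0.05134607] -0.0023287827923810394 0.05145466797797934
[[ 0.54218022 -0.17085261  0.08435629]]
```

```bash
cat > plan.py <<'E'
from h import *
from scipy.spatial.transform import Rotation as Rn
C=np.array([.5615,-.1033]); YAW=-11.0
EX=np.array([np.cos(np.radians(YAW)),np.sin(np.radians(YAW))]);EY=np.array([-EX[1],EX[0]])
def Wl(x,y,z): return np.r_[C+x*EX+y*EY,z]
def lam(p): d=np.array(p)[:2]-C; return d@EX,d@EY,p[2]
TY=YAW-90
def delta(p0,rpy0,p1,rpy1):
    R0=Rn.from_euler('xyz',rpy0,degrees=True);R1=Rn.from_euler('xyz',rpy1,degrees=True)
    return np.round(100*R0.inv().apply(np.array(p1)-p0),2),np.round((R0.inv()*R1).as_rotvec(),4)
E
python3 - <<'E'
from plan import *
o=sensors.get_obs()
print(Wl(0,-.025,.2))
print(delta([.174,-.652,.227],[180,0,-165.06],Wl(0,-.025,.2),[180,0,TY]))
E
```

```text
[ 0.55672978 -0.12784068  0.2       ]
(array([-50.49,  40.78,   2.7 ]), array([ 0.    ,  0.    , -1.1181]))
```

Emit:
move_arm([
  [0,-4.2,3.4,0,0,0,-0.093],
  [0,-8.4,6.8,0,0,0,-0.186],
  [0,-12.6,10.2,0,0,0,-0.279],
  [0,-16.8,13.6,0,0,0,-0.372],
  [0,-21.0,17.0,0,0,0,-0.465],
  [0,-25.2,20.4,0,0,0,-0.558],
  [0,-29.4,23.8,0,0,0,-0.651],
  [0,-33.6,27.2,0,0,0,-0.744],
])

```text
clock: 1.15
tool_pos: [0.4292, -0.3011, 0.2266]
orientation: [-180.0, 0.0, -122.2]
force: [0.9, -0.3, -0.1]
opening: 0.0133
```

```bash
python3 - <<'E'
from plan import *
R0=Rn.from_euler('xyz',[180,0,-165.06],degrees=True)
p=np.array([.174,-.652,.227])+R0.apply([-.336,.272,0]); r=(R0*Rn.from_rotvec([0,0,-.744])).as_euler('xyz',degrees=True)
o=sensors.get_obs(); print(p,r,o['tool_pos'],o['orientation'],o['opening'],o['clock'])
print(delta(p,r,Wl(0,-.025,.2),[180,0,TY]))
E
```

```text
[ 0.42851836 -0.30257132  0.227     ] [ 180.            0.         -122.43194004] [ 0.42924933 -0.30108925  0.22661252] [-1.79991989e+02  5.09853965e-03 -1.22249862e+02] 0.013304314229780366 1.15
(array([-21.62,  -1.45,   2.7 ]), array([ 0.    ,  0.    , -0.3741]))
```

Emit:
move_arm([
  [0,-5,-0.35,0.6,0,0,-0.1],
  [0,-10,-0.7,1.2,0,0,-0.19],
  [0,-15,-1.0,1.9,0,0,-0.28],
  [0,-19,-1.3,2.4,0,0,-0.34],
  [0,-21.6,-1.45,2.7,0,0,-0.374],
  [0,-21.6,-1.45,2.7,0,0,-0.374],
  [0,-21.6,-1.45,2.7,0,0,-0.374],
  [0,-21.6,-1.45,2.7,0,0,-0.374],
])

```text
clock: 2.15
tool_pos: [0.5561, -0.129, 0.1998]
orientation: [-180.0, 0.0, -101.1]
force: [0.6, 0.8, -0.1]
opening: 0.0005
```

```bash
python3 - <<'E'
from plan import *
o=sensors.get_obs(); print(lam(o['tool_pos']),o['orientation'],o['opening'],o['clock'],o['force'])
snap('wrist','wrist1');snap('top','top1');snap('scene','scene1')
E
```

```text
(np.float64(-0.00035758057403662973), np.float64(-0.026215695120062842), np.float64(0.199821513468758)) [-1.79986433e+02  3.19406903e-03 -1.01079280e+02] 0.0004822064995037308 2.15 [ 0.58500989  0.83346881 -0.09479816]
```

View pics/wrist1.png

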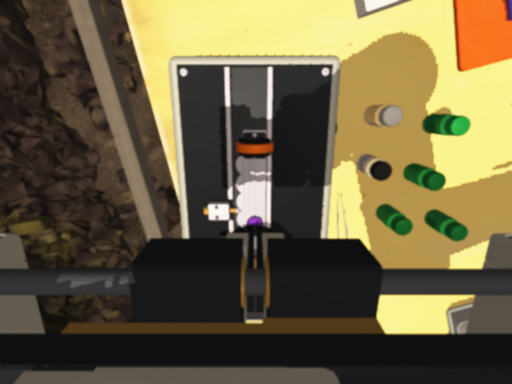

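View pics/scene1.png

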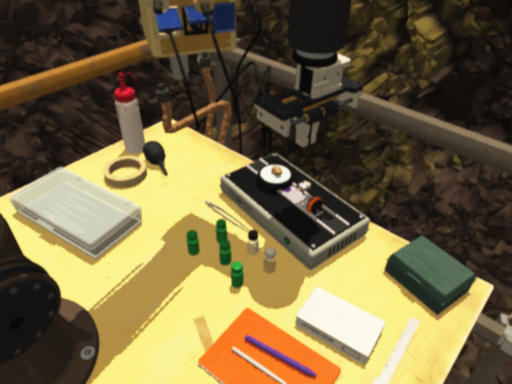

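Wrist view: the tab is at (255,147), the deck's far screws at (183,72) and (325,72), and the fingers are in line with the strip at column 255. I'll cross-check the lamp frame from this view.

```bash
python3 - <<'E'
from plan import *
s=np.load('wrist1.npz')
for uv,z in (((183,72),.055),((325,72),.055),((255,147),.09),((254,134),.085)): print(uv,lam(ray(s,*uv,z)))
print(delta(Wl(0,-.025,.2),[180,0,TY],Wl(0,-.025,.073),[180,0,TY]))
E
```

```text
(183, 72) (np.float64(0.0679655755021333), np.float64(-0.13951743967556163), np.float64(0.05499999999999999))
(325, 72) (np.float64(-0.06782993849116375), np.float64(-0.1392390791503546), np.float64(0.05499999999999999))
(255, 147) (np.float64(-0.0006698643196478539), np.float64(-0.07250767163011701), np.float64(0.08999999999999997))
(254, 134) (np.float64(0.00021183492271911877), np.float64(-0.08367909589123354), np.float64(0.08500000000000002))
(array([ 0. , -0. , 12.7]), array([0., 0., 0.]))
```

The frame agrees to within 1 mm, and the travel is about 0.038–0.040 (stop two). I'll go down between the tab and the stage.

Emit:
move_arm([
  [0,0,0,2.5,0,0,0],
  [0,0,0,5,0,0,0],
  [0,0,0,7.5,0,0,0],
  [0,0,0,9.5,0,0,0],
  [0,0,0,11,0,0,0],
  [0,0,0,12.2,0,0,0],
  [0,0,0,12.7,0,0,0],
  [0,0,0,12.7,0,0,0],
])

```text
clock: 3.3
tool_pos: [0.5567, -0.1282, 0.0726]
orientation: [180.0, -0.0, -101.0]
force: [-0.7, -0.2, -0.0]
opening: 0.0008
```

```bash
python3 - <<'E'
from plan import *
o=sensors.get_obs(); print(lam(o['tool_pos']),o['clock'],o['force'])
s=snap('scene','scene2');cv2.imwrite('pics/s2c.png',cv2.resize(s['frame'][120:270,210:380],None,fx=4,fy=4)[:,:,::-1])
snap('wrist','wrist2')
E
```

```text
(np.float64(2.5493414057140274e-05), np.float64(-0.025367223997539216), np.float64(0.07256687525057542)) 3.3 [-0.66271587 -0.22757593 -0.01935876]
```

View pics/s2c.png

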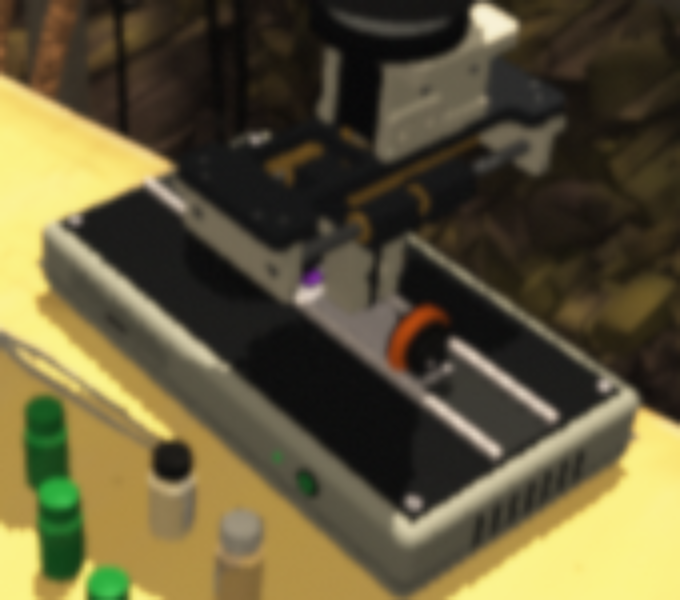

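View pics/wrist2.png

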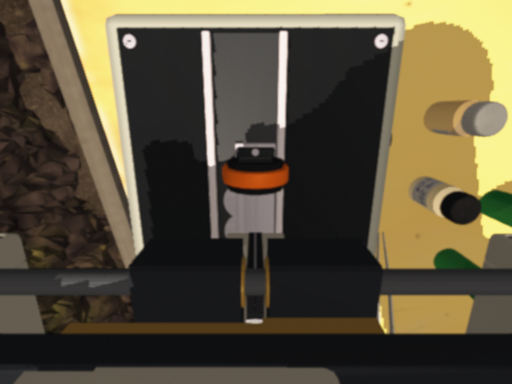

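Emit:
move_arm([
  [0,0.7,0,0,0,0,0],
  [0,1.4,0,0,0,0,0],
  [0,2.0,0,0,0,0,0],
  [0,2.4,0,0,0,0,0],
  [0,2.7,0,0,0,0,0],
  [0,3.0,0,0,0,0,0],
  [0,3.3,0,0,0,0,0],
  [0,3.6,0,0,0,0,0],
])

```text
clock: 4.4
tool_pos: [0.5497, -0.1638, 0.0726]
orientation: [180.0, -0.0, -101.0]
force: [-1.3, -0.1, 0.1]
opening: 0.0003
```

Emit:
move_arm([
  [0,0.3,0,0,0,0,0],
  [0,0.6,0,0,0,0,0],
  [0,0.9,0,0,0,0,0],
  [0,1.2,0,0,0,0,0],
  [0,1.5,0,0,0,0,0],
  [0,1.8,0,0,0,0,0],
  [0,2.1,0,0,0,0,0],
  [0,2.4,0,0,0,0,0],
])

```text
clock: 5.4
tool_pos: [0.545, -0.1876, 0.0726]
orientation: [180.0, -0.0, -101.0]
force: [-0.7, -0.5, 0.8]
opening: 0.0005
```

```bash
python3 - <<'E'
from plan import *
o=sensors.get_obs(); print(lam(o['tool_pos']),o['clock'],o['force'],o['force'][:2]@EY)
snap('wrist','wrist3')
E
```

```text
(np.float64(-0.00010121941559357218), np.float64(-0.08590415403445568), np.float64(0.07258086308879959)) 5.4 [-0.71770186 -0.46531422  0.77154553] -0.5937090577098116
```

View pics/wrist3.png

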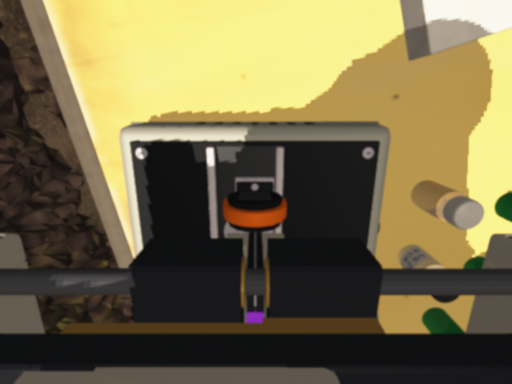

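Emit:
move_arm([
  [0,0.15,0,0,0,0,0],
  [0,0.3,0,0,0,0,0],
  [0,0.4,0,0,0,0,0],
  [0,0.5,0,0,0,0,0],
  [0,0.6,0,0,0,0,0],
  [0,0.65,0,0,0,0,0],
  [0,0.7,0,0,0,0,0],
  [0,0.7,0,0,0,0,0],
])

```text
clock: 6.45
tool_pos: [0.5439, -0.1936, 0.0726]
orientation: [-180.0, 0.0, -101.0]
force: [0.5, 4.7, 0.4]
opening: 0.0008
```

```bash
python3 - <<'E'
from plan import *
o=sensors.get_obs(); print(lam(o['tool_pos']),o['clock'],o['force'],o['force'][:2]@EY)
snap('wrist','wrist4'); s=snap('scene','scene4');cv2.imwrite('pics/s4c.png',cv2.resize(s['frame'][120:270,210:380],None,fx=4,fy=4)[:,:,::-1])
E
```

```text
(np.float64(-2.222147227835526e-05), np.float64(-0.09196248421443712), np.float64(0.07258272117649026)) 6.45 [0.53579847 4.66638655 0.3863404 ] 4.682887054865507
```

View pics/s4c.png

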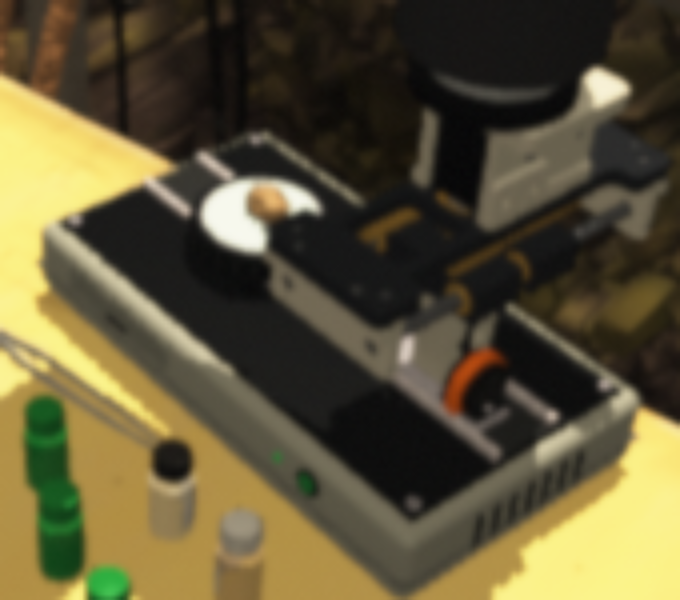

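Emit:
move_arm([
  [0,0.05,0,0,0,0,0],
  [0,0.1,0,0,0,0,0],
  [0,0.15,0,0,0,0,0],
  [0,0.15,0,0,0,0,0],
  [0,0.2,0,0,0,0,0],
  [0,0.2,0,0,0,0,0],
  [0,0.2,0,0,0,0,0],
  [0,0.2,0,0,0,0,0],
])

```text
clock: 7.55
tool_pos: [0.5438, -0.1942, 0.0726]
orientation: [-180.0, 0.1, -101.0]
force: [0.6, 14.6, 3.7]
opening: 0.0001
```

```bash
python3 - <<'E'
from plan import *
o=sensors.get_obs(); print(lam(o['tool_pos']),o['clock'],o['force'],o['force'][:2]@EY)
s=snap('wrist','wrist5')
for n in ('wrist1','wrist5'):
    s=np.load(n+'.npz');h=cv2.cvtColor(s['frame'],cv2.COLOR_RGB2HSV); m=((h[...,0]<14)&(h[...,1]>150)&(h[...,2]>90)).astype(np.uint8);m[:100]=0;m[235:]=0;m[:,:210]=0;m[:,300:]=0
    v,u=np.nonzero(m);print(n,len(u),u.mean(),v.mean(),v.min(),v.max(),lam(ray(s,u.mean(),v.mean(),.09)))
E
```

```text
(np.float64(-1.955602412327387e-05), np.float64(-0.09262059929903622), np.float64(0.07258799729027418)) 7.55 [ 0.55144717 14.5645682   3.66929541] 14.402197145128362
wrist1 357 254.50700280112045 148.06442577030813 142 153 (np.float64(-0.000219776955293863), np.float64(-0.07154801395365427), np.float64(0.08999999999999997))
wrist5 944 254.875 225.48199152542372 208 234 (np.float64(6.017322945547047e-05), np.float64(-0.11461198720530344), np.float64(0.09))
```

View pics/wrist5.png

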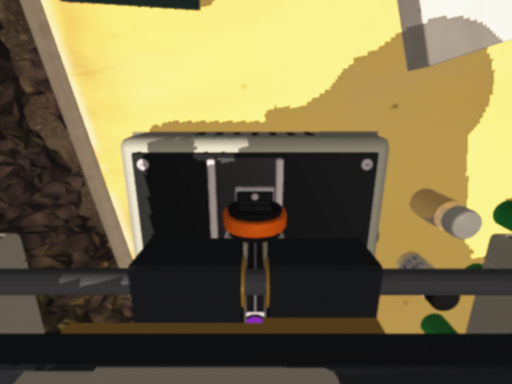

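End stop confirmed: 14 N at lamp y -0.0926 and no further motion. I'll back off, lift and cross over to the outer side.

Emit:
move_arm([
  [0,-0.7,0,0,0,0,0],
  [0,-1.5,0,0,0,0,0],
  [0,-1.5,0,-2,0,0,0],
  [0,-1.5,0,-4.5,0,0,0],
  [0,-1.5,0,-5.5,0,0,0],
  [0,1.5,0,-5.5,0,0,0],
  [0,4,0,-5.5,0,0,0],
  [0,5.6,0,-5.5,0,0,0],
])

```text
clock: 8.6
tool_pos: [0.5321, -0.2518, 0.127]
orientation: [180.0, -0.0, -101.0]
force: [-0.5, -0.1, 0.0]
opening: 0.0002
```

```bash
python3 - <<'E'
from plan import *
o=sensors.get_obs(); print(lam(o['tool_pos']),o['clock'],o['force'],o['force'][:2]@EY)
s=snap('scene','scene6');cv2.imwrite('pics/s6c.png',cv2.resize(s['frame'][120:270,210:380],None,fx=4,fy=4)[:,:,::-1])
s=snap('top','top6');cv2.imwrite('pics/t6c.png',cv2.resize(s['frame'][90:220,180:350],None,fx=4,fy=4)[:,:,::-1])
E
```

```text
(np.float64(-0.0004808744634580019), np.float64(-0.1513678453382879), np.float64(0.12701767028756553)) 8.6 [-0.52047329 -0.10291038  0.0318232 ] -0.20033061071656266
```

View pics/s6c.png

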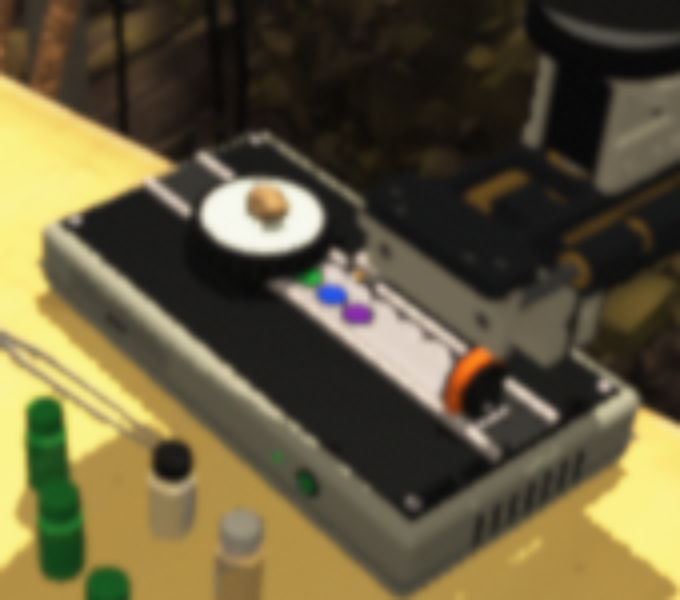

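View pics/t6c.png

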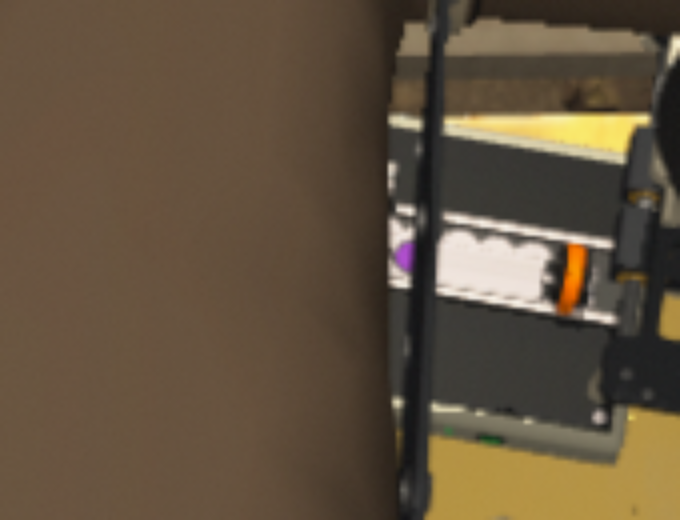

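The scene crop shows the tab at the outer end, the green, blue and violet filters exposed, and the bone unmoved. Next I go down on the outer side (commanded lamp y -0.150).

Emit:
move_arm([
  [0,0,0,1.0,0,0,0],
  [0,0,0,2.2,0,0,0],
  [0,0,0,3.4,0,0,0],
  [0,0,0,4.5,0,0,0],
  [0,0,0,5.2,0,0,0],
  [0,0,0,5.5,0,0,0],
  [0,-0.5,0,5.5,0,0,0],
  [0,-1.0,0,5.5,0,0,0],
])

```text
clock: 9.7
tool_pos: [0.535, -0.2408, 0.073]
orientation: [-180.0, -0.0, -101.0]
force: [-1.2, -0.3, 0.5]
opening: 0.0002
```

```bash
python3 - <<'E'
from plan import *
o=sensors.get_obs(); print(lam(o['tool_pos']),o['clock'],o['force'],o['force'][:2]@EY)
s=snap('scene','scene7');cv2.imwrite('pics/s7c.png',cv2.resize(s['frame'][120:270,210:380],None,fx=4,fy=4)[:,:,::-1])
E
```

```text
(np.float64(0.00022120015176603345), np.float64(-0.14005905481452918), np.float64(0.07295870313012773)) 9.7 [-1.20345304 -0.33720684  0.49122246] -0.5606410640679604
```

View pics/s7c.png

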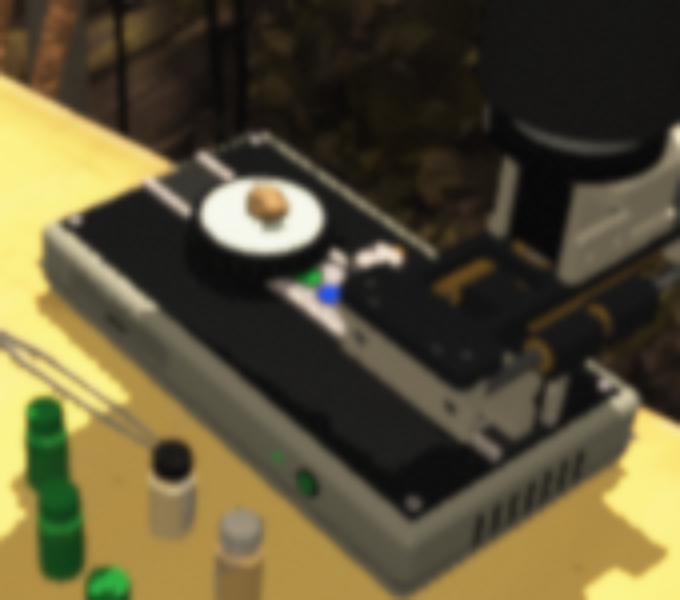

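Emit:
move_arm([
  [0,-0.4,0,0,0,0,0],
  [0,-0.7,0,0,0,0,0],
  [0,-0.9,0,0,0,0,0],
  [0,-1.0,0,0,0,0,0],
  [0,-1.1,0,0,0,0,0],
  [0,-1.2,0,0,0,0,0],
  [0,-1.3,0,0,0,0,0],
  [0,-1.4,0,0,0,0,0],
])

```text
clock: 10.75
tool_pos: [0.5373, -0.2275, 0.0726]
orientation: [180.0, -0.0, -101.0]
force: [-0.3, -4.1, 0.1]
opening: 0.0004
```

```bash
python3 - <<'E'
from plan import *
o=sensors.get_obs(); print(lam(o['tool_pos']),o['clock'],o['force'],o['force'][:2]@EY)
E
```

```text
(np.float64(-8.447444390429926e-05), np.float64(-0.12657842286339113), np.float64(0.07258014731178297)) 10.75 [-0.34971643 -4.08233107  0.07682211] -4.074056195664511
```

Contact is where I predicted (4 N at -0.1266). Next, slowly over the first crest.

Emit:
move_arm([
  [0,-0.12,0,0,0,0,0],
  [0,-0.24,0,0,0,0,0],
  [0,-0.36,0,0,0,0,0],
  [0,-0.48,0,0,0,0,0],
  [0,-0.6,0,0,0,0,0],
  [0,-0.72,0,0,0,0,0],
  [0,-0.84,0,0,0,0,0],
  [0,-1.0,0,0,0,0,0],
])

```text
clock: 11.75
tool_pos: [0.5393, -0.2173, 0.0725]
orientation: [-180.0, 0.0, -101.0]
force: [0.0, -0.5, -0.5]
opening: 0.0006
```

```bash
python3 - <<'E'
from plan import *
o=sensors.get_obs(); print(lam(o['tool_pos']),o['clock'],o['force'],o['force'][:2]@EY)
s=snap('wrist','wrist8')
E
```

```text
(np.float64(-6.185164241974164e-05), np.float64(-0.11614245646028007), np.float64(0.07253684412576597)) 11.75 [ 0.02918208 -0.54037719 -0.51305054] -0.5248807313820888
```

View pics/wrist8.png

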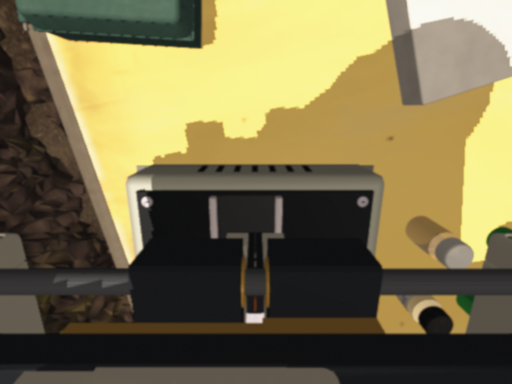

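Force has fallen to about zero, so the first click is done. Now the contact and second crest, in two calls.

Emit:
move_arm([
  [0,-0.2,0,0,0,0,0],
  [0,-0.4,0,0,0,0,0],
  [0,-0.55,0,0,0,0,0],
  [0,-0.65,0,0,0,0,0],
  [0,-0.75,0,0,0,0,0],
  [0,-0.85,0,0,0,0,0],
  [0,-0.93,0,0,0,0,0],
  [0,-1.0,0,0,0,0,0],
])

```text
clock: 12.8
tool_pos: [0.5411, -0.2078, 0.0726]
orientation: [180.0, -0.0, -101.0]
force: [0.4, -3.7, 0.7]
opening: -0.0
```

```bash
python3 - <<'E'
from plan import *
o=sensors.get_obs(); print(lam(o['tool_pos']),o['clock'],o['force'],o['force'][:2]@EY)
E
```

```text
(np.float64(-7.509858212397106e-05), np.float64(-0.10645556448855147), np.float64(0.07257101311283978)) 12.8 [ 0.43770732 -3.66322126  0.71243824] -3.5123990780604752
```

Emit:
move_arm([
  [0,-0.12,0,0,0,0,0],
  [0,-0.24,0,0,0,0,0],
  [0,-0.36,0,0,0,0,0],
  [0,-0.48,0,0,0,0,0],
  [0,-0.6,0,0,0,0,0],
  [0,-0.72,0,0,0,0,0],
  [0,-0.84,0,0,0,0,0],
  [0,-1.0,0,0,0,0,0],
])

```text
clock: 13.8
tool_pos: [0.5431, -0.1977, 0.0726]
orientation: [-180.0, 0.0, -101.0]
force: [0.0, 0.1, 0.3]
opening: 0.0005
```

```bash
python3 - <<'E'
from plan import *
o=sensors.get_obs(); print(lam(o['tool_pos']),o['clock'],o['force'],o['force'][:2]@EY)
s=snap('scene','scene9');cv2.imwrite('pics/s9c.png',cv2.resize(s['frame'][120:270,210:380],None,fx=4,fy=4)[:,:,::-1])
E
```

```text
(np.float64(-2.6170501358024085e-05), np.float64(-0.09612923181246685), np.float64(0.07255104109111003)) 13.8 [0.02557492 0.07145031 0.25170556] 0.07501749410540257
```

View pics/s9c.png

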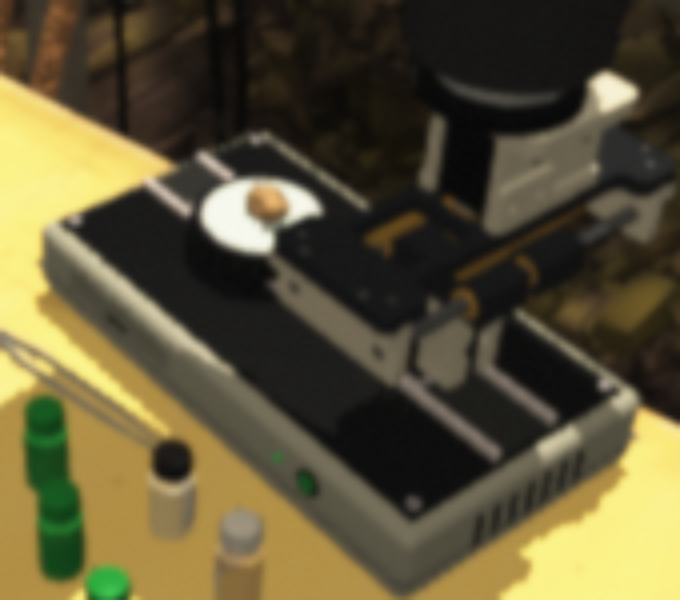

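The second click is done (3.5 N, then 0 N). Same again for the third.

Emit:
move_arm([
  [0,-0.2,0,0,0,0,0],
  [0,-0.4,0,0,0,0,0],
  [0,-0.55,0,0,0,0,0],
  [0,-0.65,0,0,0,0,0],
  [0,-0.75,0,0,0,0,0],
  [0,-0.85,0,0,0,0,0],
  [0,-0.93,0,0,0,0,0],
  [0,-1.0,0,0,0,0,0],
])

```text
clock: 14.85
tool_pos: [0.5449, -0.1882, 0.0725]
orientation: [180.0, -0.0, -101.0]
force: [-0.7, -3.7, 0.2]
opening: 0.0005
```

Emit:
move_arm([
  [0,-0.12,0,0,0,0,0],
  [0,-0.24,0,0,0,0,0],
  [0,-0.36,0,0,0,0,0],
  [0,-0.48,0,0,0,0,0],
  [0,-0.6,0,0,0,0,0],
  [0,-0.72,0,0,0,0,0],
  [0,-0.84,0,0,0,0,0],
  [0,-1.0,0,0,0,0,0],
])

```text
clock: 15.85
tool_pos: [0.5469, -0.178, 0.0725]
orientation: [-180.0, 0.0, -101.0]
force: [0.6, 0.2, -0.4]
opening: 0.0003
```

The third click looks done (3.7 N, then 0 N). I'll back off outward, lift, and look.

Emit:
move_arm([
  [0,1,0,0,0,0,0],
  [0,3,0,0,0,0,0],
  [0,5,0,0,0,0,0],
  [0,6,0,-2,0,0,0],
  [0,7,0,-6,0,0,0],
  [0,9,0,-10,0,0,0],
  [0,12,0,-13,0,0,0],
  [0,14,0,-15,0,0,0],
])

```text
clock: 16.85
tool_pos: [0.5196, -0.3183, 0.2244]
orientation: [-179.9, -0.0, -101.1]
force: [0.7, 0.9, -0.1]
opening: 0.0003
```

```bash
python3 - <<'E'
from plan import *
o=sensors.get_obs(); print(lam(o['tool_pos']),o['clock'],o['force'])
s=snap('scene','scene10');cv2.imwrite('pics/s10c.png',cv2.resize(s['frame'][120:270,210:380],None,fx=4,fy=4)[:,:,::-1])
s=snap('top','top10');cv2.imwrite('pics/t10c.png',cv2.resize(s['frame'][90:220,180:350],None,fx=4,fy=4)[:,:,::-1])
for n,z in (('scene0',.08),('scene4',.08),('scene6',.08),('scene10',.08)):
    q=np.load(n+'.npz');h=cv2.cvtColor(q['frame'],cv2.COLOR_RGB2HSV); m=((h[...,0]<14)&(h[...,1]>170)&(h[...,2]>110)).astype(np.uint8)
    k=np.zeros_like(m);k[180:235,285:345]=1;m*=k; v,u=np.nonzero(m)
    print(n,len(u),u.mean(),v.mean(),lam(ray(q,u.mean(),v.mean(),z))[:2])
E
```

```text
(np.float64(-0.00015423172742847044), np.float64(-0.2190294940489309), np.float64(0.2244314953756736)) 16.85 [ 0.73115509  0.885303   -0.07462565]
scene0 76 312.4736842105263 202.0921052631579 (np.float64(-0.003831464111958612), np.float64(-0.06602141765807609))
scene4 74 326.13513513513516 213.67567567567568 (np.float64(-0.006641313076392382), np.float64(-0.10760665731755652))
scene6 69 325.4492753623188 214.07246376811594 (np.float64(-0.008557079658678749), np.float64(-0.107609066541366))
scene10 74 305.7837837837838 197.04054054054055 (np.float64(-0.003760950342196868), np.float64(-0.04613038462856063))
```

View pics/s10c.png

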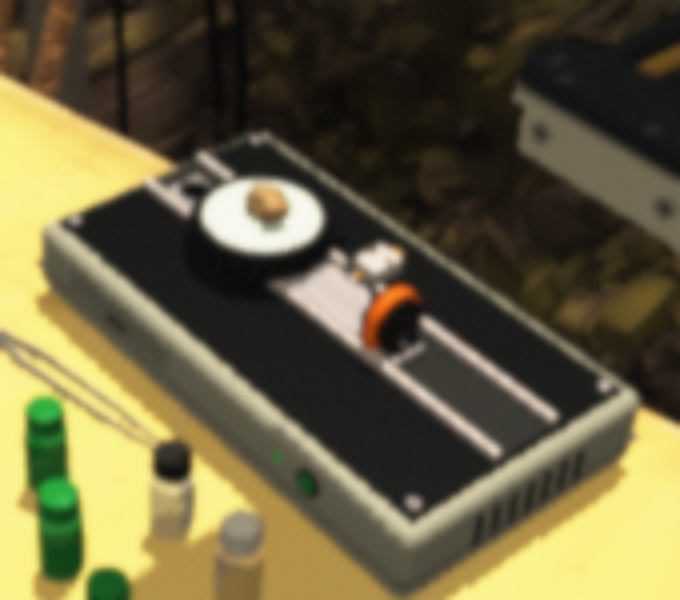

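View pics/t10c.png

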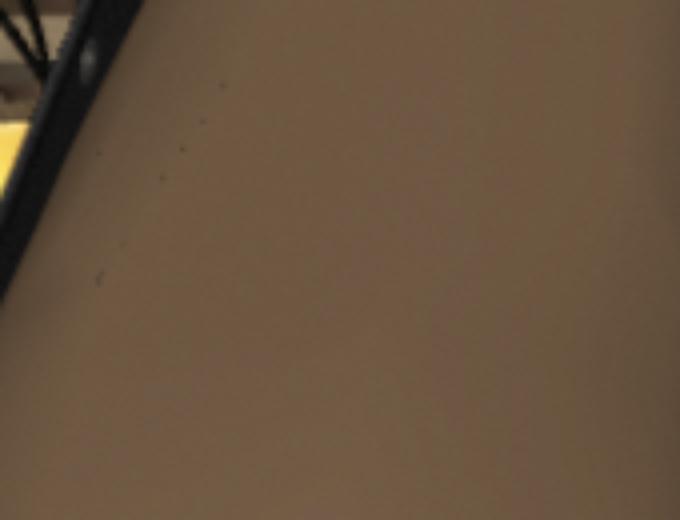

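The tab now reads 61.5 mm in from its outer end and 20 mm in from its start in stop two, so it is in the third stop. The bone, vials and tweezers are where they were, and the arm is clear. Handing in.

```bash
python3 - <<'E'
from h import *
print(job.close_job())
E
```

```text
the job is handed in; nothing more can be done
None
```

The slider is in the third stop (blue filter), and I handed the job in at about 17 s of the 54 s allowed.

- **Pushing out:** With the fingers shut, I pushed the tab's inner pad until it stopped. The force rose to 14 N with no further movement, so it was at the end of its travel.
- **Clicks:** I lifted over to the outer pad and pushed slowly through three clicks. The force built to about 4 N before each crest and read zero after it. I then backed off and lifted clear.
- **Final position:** The last scene picture puts the tab 61.5 mm in from its pushed-out position and 20 mm in from its start, which looked like stop two. Both match the 60 mm stop to within about 2 mm.
- **Other objects:** The bone fragment, both vials and the tweezers look unmoved in that picture, and nothing was touching the robot.

One check failed: the arm blocked the last top view, so the final position rests on the scene camera and the force readings. Absolute tab positions from the scene and top cameras differed by about 5 mm, so I relied on differences within the scene view.

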